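# Rack the oiled boards to dry, in the order they were oiled

### The job

The four freshly oiled boards lie in a row on stands in the drip tray; move them to the drying rack, one board in each bay, lying flat and square across both rails with the oiled face up, in the same left-to-right order as they lie in the tray (left and right as seen from the robot), so that the first oiled stays first. Set each board down gently, never let two wet boards touch each other, and leave the oil tin, the brush and the sanding block where they are.

Things in the scene. Friction and masses are not known exactly. Their poses are not given: they have to be found in the camera images.
- tray: Fixed shallow drip tray of grey sheet steel, 250 x 330 mm (x, y), rim 14 mm high, floor 3 mm thick. Origin: centre of its underside, on the bench; x away from the robot, y to the robot's left. Four stands are fixed in it in a row at y = 114, 38, -38, -114 mm. Tray and rack stand side by side, either one on the left, each yawed up to 13 degrees.
- rack: Fixed wooden drying rack. Origin: centre of underside, on the bench; x away from the robot, y to its left. Two rails along y at x = -60, +60 mm, 22 mm wide, 340 long, tops 60 mm above the bench; open between. Five 10 mm dowels a rail, 30 mm above its top, at y = -152, -76, 0, 76, 152: four bays, 66 mm clear, centred at y = 114, 38, -38, -114. Boards lie along the rack's x.
- board_maple: Loose freshly oiled pale cream maple board, 200 x 38 x 24 mm (x, y, z), about 0.14 kg. Origin: centre of its underside; x along its length, z up out of the oiled face. It starts lying on the blue stand, underside 48 mm above the bench, 38 mm clear of the next board; its length runs along the tray's x to within 3 degrees. Gripped across its 38 mm width at mid-length.
- board_oak: Loose freshly oiled mid-brown oak board, 200 x 38 x 24 mm (x, y, z), about 0.14 kg. Origin: centre of its underside; x along its length, z up out of the oiled face. It starts lying on the yellow stand, underside 48 mm above the bench, 38 mm clear of the next board; its length runs along the tray's x to within 3 degrees. Gripped across its 38 mm width at mid-length.
- board_walnut: Loose freshly oiled very dark brown walnut board, 200 x 38 x 24 mm (x, y, z), about 0.14 kg. Origin: centre of its underside; x along its length, z up out of the oiled face. It starts lying on the green stand, underside 48 mm above the bench, 38 mm clear of the next board; its length runs along the tray's x to within 3 degrees. Gripped across its 38 mm width at mid-length.
- board_padauk: Loose freshly oiled red padauk board, 200 x 38 x 24 mm (x, y, z), about 0.14 kg. Origin: centre of its underside; x along its length, z up out of the oiled face. It starts lying on the orange stand, underside 48 mm above the bench, 38 mm clear of the next board; its length runs along the tray's x to within 3 degrees. Gripped across its 38 mm width at mid-length.
- stand_maple: Blue plastic finishing stand fixed in the tray, under the pale cream maple board at the start. Its place in the row keeps showing where that board lay; its colour has no other meaning. A low foot strip 150 x 20 x 6 mm along x and two cross bearers at x = +-55 mm, 62 mm wide in y, 45 mm high. Origin: centre of its underside, on the tray floor; axes as the tray's.
- stand_oak: Yellow plastic finishing stand fixed in the tray, under the mid-brown oak board at the start. Its place in the row keeps showing where that board lay; its colour has no other meaning. A low foot strip 150 x 20 x 6 mm along x and two cross bearers at x = +-55 mm, 62 mm wide in y, 45 mm high. Origin: centre of its underside, on the tray floor; axes as the tray's.
- stand_walnut: Green plastic finishing stand fixed in the tray, under the very dark brown walnut board at the start. Its place in the row keeps showing where that board lay; its colour has no other meaning. A low foot strip 150 x 20 x 6 mm along x and two cross bearers at x = +-55 mm, 62 mm wide in y, 45 mm high. Origin: centre of its underside, on the tray floor; axes as the tray's.
- stand_padauk: Orange plastic finishing stand fixed in the tray, under the red padauk board at the start. Its place in the row keeps showing where that board lay; its colour has no other meaning. A low foot strip 150 x 20 x 6 mm along x and two cross bearers at x = +-55 mm, 62 mm wide in y, 45 mm high. Origin: centre of its underside, on the tray floor; axes as the tray's.
- oil_tin: Bystander: oil tin, 76 mm diameter, 105 mm high, standing on the bench beyond the tray and rack. Origin: centre of its underside. Leave alone.
- oil_brush: Bystander: brush 190 mm long lying on the bench beyond the tray and rack. Leave alone.
- sanding_block: Bystander: cork sanding block 65 x 110 x 35 mm on the bench beyond the tray and rack. Origin: centre of its underside. Leave alone.
There are look-alikes about, which are no part of the job. What is shaped like the stand_walnut but purple is not meant.

How it is judged:
By the outcome, as a careful person would: the job done as asked, in the order asked, and still so for the second after the job is handed in, with the robot touching nothing.
It also fails if it takes over 104 s, if anything falls off the work surface, if the arm or the gripper's body presses on something with over 40 N, if the wrist force passes 120 N, or if a joint passes its speed limit or range.

### The arm

A 7-joint arm with a two-finger parallel gripper is mounted at the origin on the work surface. World frame = base frame: x ahead of the robot, y to its left, z up, the work surface at z = 0. Lengths are in mm, angles in rad, forces in N, time in s.
With the tool pointing down it reaches from about 400 to 900 mm from the base axis. Payload 5.5 kg.
Tool frame: the origin (TCP) lies at the centre of the arm's flange, where the gripper is bolted on; the fingertips stand 178 mm ahead of it and the grasp point (between the pads) lies 159 mm ahead of it; z points along the fingers, y is the line along which they close (so a half turn about z gives the same grasp; the last joint's range is limited). The gripper opens to 92 mm and grips with 3 to 60 N. Pads are 19 mm wide; open, the fingers measure 130 mm over their backs; the gripper's body (75 mm by 190 mm) begins 47 mm behind the grasp point.
Start: joints at [1.435, 0.501, -0.427, 1.55, 0.221, 1.138, -0.21], TCP at [252.429, -598.979, 404.729] pointing down, gripper open.
Joint ranges: [-2.88, 2.88], [-0.31, 2.03], [-1.54, 1.56], [0.2, 2.42], [-1.41, 4.55], [0.19, 2.02], [-2.57, 2.57]. Speed limits (rad/s): [2.57, 2.57, 3.14, 3.14, 3.14, 3.14, 3.14].

### API

Orientations are given as a 3x3 rotation matrix whose columns are the frame's x, y, z axes.
In Python, from plant import sensors, read_camera, sign_off gives the robot as it stands.
- The arm moves only by the tool jog_arm, never from a script. Its argument "moves" is a list that holds one entry, the list of rows, each a list of 5 numbers: the shift along the tool's x, y, z in units of 0.25 m (1.0 is 0.25 m), then the turn about the tool's z in units of pi/4 rad (1.0 is pi/4 rad), then the opening, from -1 (shut) to 1 (fully open). In form: [[[x, y, z, turn, jaw], ...]]. A call has exactly 10 rows; each row is the pose to reach, as a shift and turn from the pose commanded when the call began, along the tool's axes at that moment; what a row does not reach only later rows make up. A row lasts 1/12 s, in which the tool goes at most 41.7 mm and 7.16 degrees, less where a joint would pass 70% of its speed; a pose out of reach is approached as far as the arm can. A call with a number of a shift or a turn outside -1 to 1 is refused whole. A call with a gripper value outside its range is refused whole. The fingers move at their own pace and stop on an object; the grip force is fixed at half the most. Time passes only in rows, so rows that repeat a pose let the fingers close, or fill a call up. It gives the time, the measured TCP pose, the force, the opening and the grip force at its end, in the units of the state.
- sensors.get_state(): the state, without advancing time (a new reading comes with each control period).
- read_camera(name): name is "scene" or "side" or "wrist"; returns a dict with "pixels" (400x640x3 uint8, red, green, blue), "fovy" (degrees; the focal length in pixels is half the picture's height over the tangent of half this angle, whatever the lens; pixels are square), "cx", "cy" (the principal point, pixels), "distortion" ([k1, k2, p1, p2, k3] as OpenCV has them; the pictures are not rectified), "extrinsics" (4x4, takes a point from camera to world coordinates). Camera axes: x right, y down, z forward; pixel columns grow to the right and rows downward; lengths in mm; the calibration is good to about 2 mm. A picture is of the moment at which its call begins. There is no depth.
- sign_off(): hands the job in; it is judged then, once.
The state is a dict: "t": time; "joints": joint angles; "joint_velocities": joint speeds; "effort": joint torques, N m; "tcp_pos": TCP position; "eef_rot": TCP orientation; "wrist_force": force on the tool from outside, world axes, zero at the start; "moment": the same for the moment, N m; "grip_width": opening from 0.0 (shut) to 1.0 (fully open); "gripper_force": force on a finger pad.
Only numpy, scipy, OpenCV 4.12 (cv2) and the standard library are available. Lean on these libraries where they do the work, as an engineer would, in place of code of your own. Each camera call takes 0.05 s, during which the arm holds its last target. There are 200 camera calls.

## Working session

There is one attempt and no reset: what is moved stays moved. The work goes in short steps, Python scripts to look and compute and a tool call to move; the robot and the scene stay as the last step left them, time stands still between calls to the robot, and variables do not carry over. Pictures are saved under pics/ and viewed, at most 14 in all, crops included, and the job is handed in when it is done.

Besides the shell and the picture viewer there is one more tool, called after ">>>" in YAML: its name, and indented under it one key for each argument. jog_arm: Moves the arm, as the interface text tells. Shifts and turns lie within -1 to 1; 1 stands for 0.25 m of shift or pi/4 rad of turn. Its arguments: {"type":"object","properties":{"moves":{"type":"array"}},"required":["moves"]}

```bash
ls; mkdir -p pics; python3 - <<'E'
from plant import sensors, read_camera
import cv2,pickle,numpy as np
s=sensors.get_state();print({k:np.round(v,3).tolist() for k,v in s.items()})
d={}
for n in("scene","side","wrist"):
    c=read_camera(n);d[n]=c
    cv2.imwrite(f"pics/{n}0.png",c["pixels"][:,:,::-1])
    print(n,c["fovy"],c["cx"],c["cy"],c["distortion"],np.round(c["extrinsics"],3).tolist())
pickle.dump(d,open("c0.pkl","wb"))
E
```

```text
pics
{'t': 0.0, 'joints': [1.435, 0.502, -0.427, 1.551, 0.221, 1.138, -0.21], 'joint_velocities': [0.001, -0.0, 0.0, 0.001, -0.0, 0.0, -0.001], 'effort': [0.001, -56.66, -5.816, -27.911, -0.069, 0.031, 0.0], 'tcp_pos': [252.183, -598.706, 403.689], 'eef_rot': [[0.922, 0.388, -0.001], [0.388, -0.922, 0.002], [0.0, -0.002, -1.0]], 'wrist_force': [-0.005, 0.161, 0.109], 'moment': [0.033, 0.009, -0.037], 'gripper_force': 0.0, 'grip_width': 1.002}
scene 54.43883037001065 317.61867677944844 203.16471490747838 [-0.07648386  0.          0.          0.          0.        ] [[-0.575, 0.668, -0.473, 1114.556], [0.818, 0.459, -0.346, 443.027], [-0.014, -0.586, -0.81, 911.452], [0.0, 0.0, 0.0, 1.0]]
side 45.78129212879463 317.2024818448073 200.49688379028984 [-0.13666674  0.          0.          0.          0.        ] [[-0.983, -0.087, 0.161, 335.687], [-0.183, 0.545, -0.818, 1403.265], [-0.016, -0.834, -0.551, 954.354], [0.0, 0.0, 0.0, 1.0]]
wrist 69.56580430086679 322.8413186163176 203.22285861087997 [-0.02049536  0.          0.          0.          0.        ] [[0.388, -0.886, -0.255, 321.382], [-0.922, -0.373, -0.106, -569.837], [-0.001, 0.276, -0.961, 384.982], [0.0, 0.0, 0.0, 1.0]]
```

View pics/scene0.png

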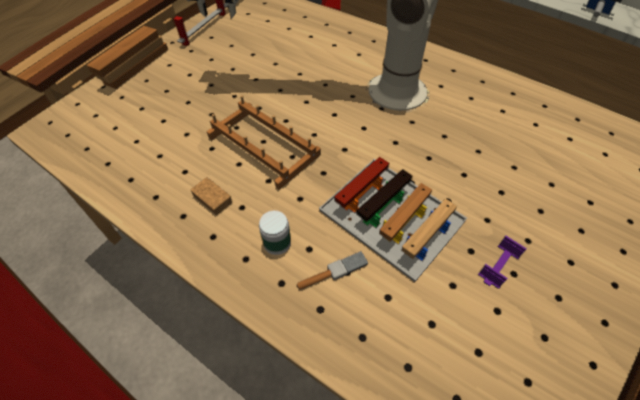

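View pics/side0.png

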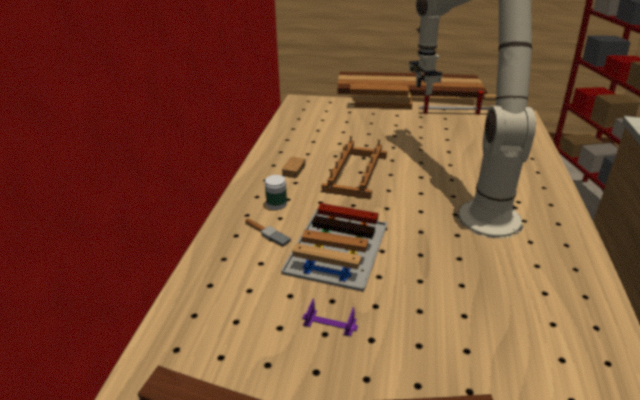

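The scene view shows the rack at about (265,140) and the tray at (393,220). The boards run from +y to −y: maple (430,228), oak (407,212), walnut (385,195), padauk (362,182). The purple look-alike stand is empty at (502,262). The tin is at (275,232), the brush at (335,270) and the block at (211,195). I'll take enlarged crops next.

```bash
cat > h.py <<'E'
import numpy as np,cv2
def K(c):
    f=200/np.tan(np.radians(c["fovy"])/2);return np.array([[f,0,c["cx"]],[0,f,c["cy"]],[0,0,1.]])
def ray(c,p):
    u=cv2.undistortPoints(np.array([[p]],float),K(c),np.array(c["distortion"]))[0,0]
    E=np.array(c["extrinsics"]);d=E[:3,:3]@[u[0],u[1],1];return E[:3,3],d/np.linalg.norm(d)
def onz(c,p,z):
    o,d=ray(c,p);return o+d*(z-o[2])/d[2]
def tri(*cp):
    A=np.zeros((3,3));b=np.zeros(3);R=[ray(c,p) for c,p in cp]
    for o,d in R:
        M=np.eye(3)-np.outer(d,d);A+=M;b+=M@o
    x=np.linalg.solve(A,b);return x,[np.linalg.norm(np.cross(x-o,d)) for o,d in R]
def proj(c,P):
    E=np.linalg.inv(np.array(c["extrinsics"]));r=cv2.Rodrigues(E[:3,:3])[0]
    return cv2.projectPoints(np.array(P,float).reshape(-1,3),r,E[:3,3],K(c),np.array(c["distortion"]))[0][:,0]
def model(x,y,yaw,pts):
    c,s=np.cos(yaw),np.sin(yaw);P=np.array(pts,float);return np.c_[x+c*P[:,0]-s*P[:,1],y+s*P[:,0]+c*P[:,1],P[:,2]]
E
python3 - <<'E'
import cv2
def crop(f,o,x0,y0,w,h,k):
    im=cv2.imread(f)[y0:y0+h,x0:x0+w];cv2.imwrite(o,cv2.resize(im,None,fx=k,fy=k,interpolation=cv2.INTER_CUBIC))
crop("pics/scene0.png","pics/sc1.png",200,95,270,190,2.96)
crop("pics/side0.png","pics/sd1.png",275,130,120,160,3.7)
E
```

```text
(no output)
```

View pics/sc1.png

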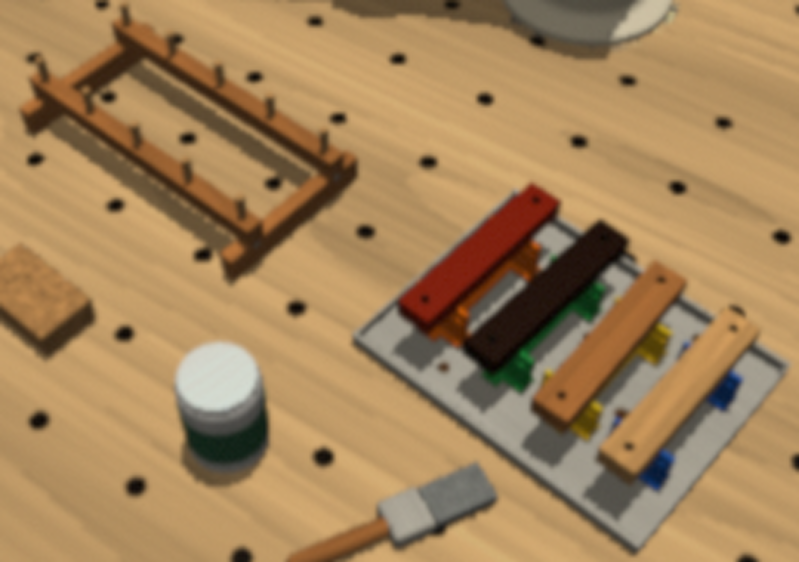

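View pics/sd1.png

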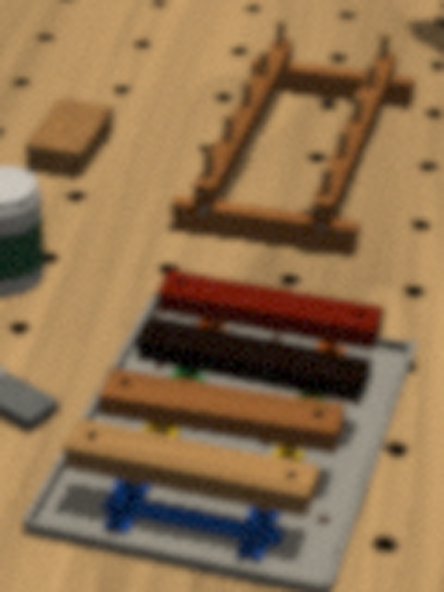

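```bash
cat > m.py <<'E'
from h import *
import pickle
from scipy.optimize import least_squares
d=pickle.load(open("c0.pkl","rb"));S,D=d["scene"],d["side"]
s=lambda *p:np.array([[x/2.96+200-.33,y/2.96+95-.33] for x,y in p]);e=lambda *p:np.array([[x/3.7+275-.37,y/3.7+130-.37] for x,y in p])
B={"maple":((733,328),(628,446),(292,475),(91,435)),"oak":((661,280),(561,395),(319,413),(125,382)),"padauk":((536,200),(424,299),(362,313),(185,285))}
for n,(a,b,c,f) in B.items():
    P=tri((S,s(a)[0]),(D,e(c)[0]));Q=tri((S,s(b)[0]),(D,e(f)[0]))
    print(n,np.round(P[0],1),np.round(Q[0],1),"res",np.round([P[1][0],Q[1][0]],1),"mid",np.round((P[0]+Q[0])/2,1),"yaw",np.degrees(np.arctan2(*(Q[0]-P[0])[[1,0]])))
def fit(g,x0):
    f=lambda v:np.concatenate([(proj(c,model(*v,pts))-uv).ravel() for c,pts,uv in g])
    r=least_squares(f,x0);print(np.round(r.x,3),"rms",np.sqrt(np.mean(r.fun**2)).round(2),np.round(r.fun.reshape(-1,2),1).tolist());return r.x
ys=[-152,-76,0,76,152]
print("rack");fit([(S,[(-60,y,90) for y in ys]+[(60,y,90) for y in ys],s((124,8),(175,38),(219,68),(269,100),(323,134),(41,64),(88,92),(136,128),(187,165),(241,203))),
 (D,[(60,-152,90),(-60,-152,90),(60,152,90),(-60,152,90)],e((281,28),(386,42),(207,150),(326,172)))],[600,-200,0])
print("tray");fit([(S,[(125,-165,14),(125,165,14),(-125,165,14),(-125,-165,14)],s((355,341),(636,551),(787,367),(515,193))),
 (D,[(125,165,14),(-125,165,14),(-125,-165,14)],e((28,528),(327,588),(412,345)))],[600,200,0])
for nm,a,b in [("rack +y -x dowel",(323,134),(326,172)),("rack +y +x",(241,203),(207,150)),("-y +x",(41,64),(281,28)),("-y -x",(124,8),(386,42))]:
    P=tri((S,s(a)[0]),(D,e(b)[0]));print(nm,np.round(P[0],1),np.round(P[1],1))
E
python3 m.py
```

```text
maple [437.  373.   74.3] [599.9 350.7  74.9] res [0.4 0. ] mid [518.5 361.9  74.6] yaw -7.811489646361509
oak [424.9 295.2  75.4] [587.1 279.7  75.3] res [0.8 0.7] mid [506.  287.5  75.3] yaw -5.450254833436746
padauk [403.4 150.7  75. ] [563.8 125.   70.4] res [1.4 0.9] mid [483.6 137.9  72.7] yaw -9.096778251687324
rack
[ 5.00557e+02 -2.18184e+02 -1.21000e-01] rms 0.63 [[0.6, -0.4], [-1.1, -0.7], [0.4, -0.4], [0.9, -0.2], [1.0, 0.0], [0.1, -0.7], [-0.4, 0.6], [-0.3, -0.1], [-0.2, -0.5], [-0.1, -0.5], [-0.5, -0.7], [-0.5, -0.9], [-0.8, 1.5], [-0.8, 0.1]]
tray
[ 5.02626e+02  2.51711e+02 -1.30000e-01] rms 0.86 [[-1.3, -1.3], [1.3, 0.0], [0.9, 0.0], [-0.9, -0.4], [-1.6, -0.6], [0.4, 0.6], [0.2, -0.1]]
rack +y -x dowel [457.4 -65.2  86.8] [0.9 0.9]
rack +y +x [577.9 -74.8  92.7] [3.7 3.7]
-y +x [ 540.3 -379.9   84.9] [0.4 0.4]
-y -x [ 420.4 -367.5   83.6] [0.5 0.5]
```

>>> jog_arm:
  moves:
    - [[0.45, -0.3, -0.1, 0.3, 1], [0.9, -0.61, -0.18, 0.67, 1], [0.9, -0.61, -0.18, 0.67, 1], [0.9, -0.61, -0.18, 0.67, 1], [0.9, -0.61, -0.18, 0.67, 1], [0.9, -0.61, -0.18, 0.67, 1], [0.9, -0.61, -0.18, 0.67, 1], [0.9, -0.61, -0.18, 0.67, 1], [0.9, -0.61, -0.18, 0.67, 1], [0.9, -0.61, -0.18, 0.67, 1]]

```text
t: 0.98
tcp_pos: [399.9, -371.7, 449.5]
eef_rot: [[0.992, -0.128, -0.001], [-0.128, -0.992, -0.0], [-0.001, 0.001, -1.0]]
wrist_force: [-0.6, -0.6, -0.9]
grip_width: 0.991
gripper_force: 0.0
```

>>> jog_arm:
  moves:
    - [[0.32, -0.66, 0, 0, 0.3], [0.32, -0.66, 0, 0, 0.3], [0.32, -0.66, 0, 0, 0.3], [0.32, -0.66, 0, 0, 0.3], [0.32, -0.66, 0, 0, 0.3], [0.32, -0.66, 0, 0, 0.3], [0.32, -0.66, 0, 0, 0.3], [0.32, -0.66, 0, 0, 0.3], [0.32, -0.66, 0, 0, 0.3], [0.32, -0.66, 0, 0, 0.3]]

```text
t: 1.82
tcp_pos: [499.9, -219.8, 449.4]
eef_rot: [[0.991, -0.131, -0.001], [-0.131, -0.991, -0.0], [-0.001, 0.0, -1.0]]
wrist_force: [-0.0, 0.0, -0.3]
grip_width: 0.65
gripper_force: 0.0
```

```bash
cat > look.py <<'E'
import sys,pickle,cv2,numpy as np
from plant import sensors,read_camera
def look(n,cam="wrist"):
    c=read_camera(cam);pickle.dump(c,open(n+".pkl","wb"));cv2.imwrite(f"pics/{n}.png",c["pixels"][:,:,::-1])
    s=sensors.get_state();print(round(s["t"],2),np.round(s["tcp_pos"],1),"yaw",np.degrees(np.arctan2(s["eef_rot"][1][0],s["eef_rot"][0][0])).round(2),np.round(s["joints"],2),np.round(s["wrist_force"],1),round(s["grip_width"],3),s["gripper_force"])
if __name__=="__main__": look(*sys.argv[1:])
E
python3 look.py w1
```

```text
1.87 [ 500.1 -219.4  449.6] yaw -7.48 [ 0.82  0.28 -0.55  1.76  0.16  1.14 -1.48] [-0.5  0.2 -0.4] 0.652 0.0
```

View pics/w1.png

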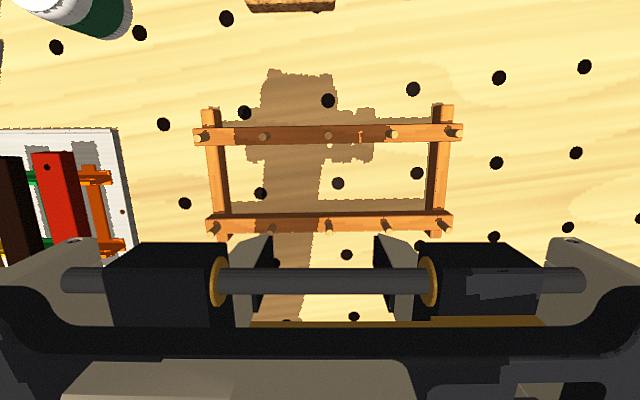

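The wrist view shows the rack. Dowel tops on the far rail run from (203,138) to (457,133), on the near rail from (216,226) to (443,222). Next I'll go over the tray.

>>> jog_arm:
  moves:
    - [[-0.22, -0.92, 0, 0, 0.3], [-0.22, -0.92, 0, 0, 0.3], [-0.22, -0.92, 0, 0, 0.3], [-0.22, -0.92, 0, 0, 0.3], [-0.22, -0.92, 0, 0, 0.3], [-0.22, -0.92, 0, 0, 0.3], [-0.22, -0.92, 0, 0, 0.3], [-0.22, -0.92, 0, 0, 0.3], [-0.22, -0.92, 0, 0, 0.3], [-0.22, -0.92, 0, 0, 0.3]]

```text
t: 2.7
tcp_pos: [475.8, 15.5, 449.6]
eef_rot: [[0.991, -0.13, -0.0], [-0.13, -0.991, -0.001], [-0.0, 0.001, -1.0]]
wrist_force: [-0.9, 0.8, 0.4]
grip_width: 0.649
gripper_force: 0.0
```

>>> jog_arm:
  moves:
    - [[-0.22, -0.92, 0, 0, 0.3], [-0.22, -0.92, 0, 0, 0.3], [-0.22, -0.92, 0, 0, 0.3], [-0.22, -0.92, 0, 0, 0.3], [-0.22, -0.92, 0, 0, 0.3], [-0.22, -0.92, 0, 0, 0.3], [-0.22, -0.92, 0, 0, 0.3], [-0.22, -0.92, 0, 0, 0.3], [-0.22, -0.92, 0, 0, 0.3], [-0.22, -0.92, 0, 0, 0.3]]

```text
t: 3.53
tcp_pos: [451.3, 250.3, 449.3]
eef_rot: [[0.991, -0.131, -0.0], [-0.131, -0.991, -0.001], [-0.0, 0.001, -1.0]]
wrist_force: [-0.6, -0.0, 0.1]
grip_width: 0.656
gripper_force: 0.0
```

```bash
python3 look.py w2; python3 - <<'E'
import cv2
a=cv2.imread("pics/w1.png")[110:250,185:475];b=cv2.imread("pics/w2.png")
cv2.imwrite("pics/w1c.png",cv2.resize(a,None,fx=2.7,fy=2.7,interpolation=cv2.INTER_CUBIC))
E
```

```text
3.58 [451.2 250.4 449.4] yaw -7.53 [ 0.15  0.28 -0.84  1.82  0.23  1.14 -2.47] [ 0.9 -0.3  0. ] 0.651 0.0
```

View pics/w2.png

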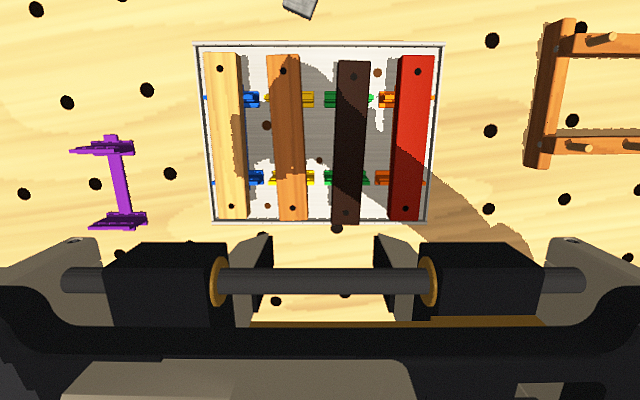

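View pics/w1c.png

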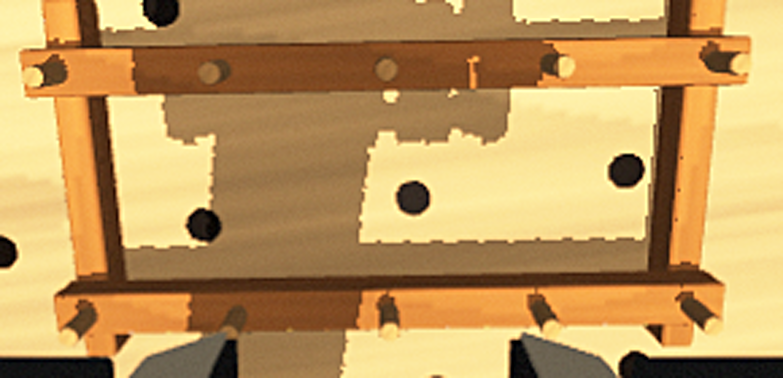

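The wrist view shows the boards left to right as maple, oak, walnut, padauk on their blue, yellow, green and orange stands, with the purple look-alike at (115,185). The end dots are at maple (220,69)/(231,206), oak (283,71)/(293,208), walnut (353,77)/(346,212), padauk (418,72)/(405,208). In the rack crop all ten dowel tops are visible.

```bash
cat >> m.py <<'E'
print("=====")
W1,W2=[pickle.load(open(f"w{i}.pkl","rb")) for i in(1,2)]
q=lambda *p:np.array([[x/2.7+185-.3,y/2.7+110-.3] for x,y in p])
w={"maple":((231,206),(220,69)),"oak":((293,208),(283,71)),"walnut":((346,212),(353,77)),"padauk":((405,208),(418,72))}
for n,(a,b) in w.items():
    P,Q=onz(W2,a,72),onz(W2,b,72);m=(P+Q)/2
    print(n,np.round(m,1),"L",np.linalg.norm(P-Q).round(1),"yaw",np.degrees(np.arctan2(*(Q-P)[[1,0]])).round(2),end=" ")
    if n in B:
        g=B[n];r=[tri((S,s(g[i])[0]),(D,e(g[i+2])[0]),(W2,w[n][i])) for i in(0,1)];print("tri",np.round((r[0][0]+r[1][0])/2,1),np.round(r[0][1]+r[1][1],1))
    else: print()
print("rack");wp=q((69,330),(230,326),(389,331),(548,326),(711,325),(34,76),(209,73),(386,69),(565,66),(741,63))
ysr=ys[::-1];gw=(W1,[(-60,y,90) for y in ysr]+[(60,y,90) for y in ysr],wp);R=fit([gw],[500,-218,-.12])
# free height
f=lambda v:(proj(W1,model(*v[:3],np.array(gw[1])+[0,0,v[3]]))-wp).ravel();print("free z",least_squares(f,[500,-218,-.12,0]).x.round(3))
print("tray");T=fit([(W2,[(125,165,14),(125,-165,14),(-125,-165,14),(-125,165,14)],np.array([(195,42),(446,42),(427,222),(212,222)]))],[500,250,-.13])
for y in(114,38,-38,-114): print("bay",model(*R,[(0,y,60)])[0].round(1),"stand",model(*T,[(0,y,48)])[0].round(1))
E
python3 m.py | sed -n '/=====/,$p'
```

```text
=====
maple [516.9 360.7  72. ] L 164.2 yaw -8.04 tri [517.8 361.   73.5] [0.9 0.5 0.8 0.9 1.2 1.4]
oak [504.2 285.2  72. ] L 164.7 yaw -5.16 tri [505.2 286.1  74.1] [1.8 0.9 1.7 1.4 0.8 1.2]
walnut [488.4 211.8  72. ] L 163.7 yaw -9.18 
padauk [483.9 135.9  72. ] L 163.9 yaw -8.46 tri [483.8 137.   72.5] [1.9 1.2 1.1 1.3 1.  1.3]
rack
[ 4.98240e+02 -2.26738e+02 -1.18000e-01] rms 0.82 [[-0.8, 1.4], [-0.9, 2.2], [0.1, -0.4], [1.1, 0.6], [0.4, 0.1], [-0.4, -1.0], [0.1, -1.1], [0.4, -0.6], [-0.1, -0.3], [0.2, 0.1]]
free z [ 4.97875e+02 -2.26736e+02 -1.18000e-01 -2.21700e+00]
tray
[ 5.01236e+02  2.46701e+02 -1.35000e-01] rms 0.56 [[-1.1, -0.6], [0.2, 0.3], [0.3, 0.4], [0.8, 0.0]]
bay [ 511.7 -113.5   60. ] stand [516.6 359.7  48. ]
bay [ 502.7 -189.    60. ] stand [506.4 284.4  48. ]
bay [ 493.8 -264.5   60. ] stand [496.1 209.   48. ]
bay [ 484.8 -339.9   60. ] stand [485.9 133.7  48. ]
```

>>> jog_arm:
  moves:
    - [[0.2, -0.475, 0, -1, 0.3], [0.2, -0.475, 0, -1, 0.3], [0.2, -0.475, 0, -1, 0.3], [0.2, -0.475, 0, -1, 0.3], [0.2, -0.475, 0, -1, 0.3], [0.2, -0.475, 0, -1, 0.3], [0.2, -0.475, 0, -1, 0.3], [0.2, -0.475, 0, -1, 0.3], [0.2, -0.475, 0, -1, 0.3], [0.2, -0.475, 0, -1, 0.3]]

```text
t: 4.42
tcp_pos: [515.5, 363.0, 449.7]
eef_rot: [[0.793, 0.609, 0.0], [0.609, -0.793, -0.001], [-0.0, 0.001, -1.0]]
wrist_force: [-0.0, -0.0, -0.2]
grip_width: 0.651
gripper_force: 0.0
```

```bash
cat > st.py <<'E'
# python3 st.py [x y z yawdeg]: state, and the jog from here to that pose
import sys,numpy as np
from plant import sensors
s=sensors.get_state();R=np.array(s["eef_rot"]);p=np.array(s["tcp_pos"]);yw=np.degrees(np.arctan2(R[1,0],R[0,0]))
print(round(s["t"],2),p.round(1),"yaw",yw.round(2),"j",np.round(s["joints"],2),"F",np.round(s["wrist_force"],1),round(s["grip_width"],3),round(s["gripper_force"],1))
a=list(map(float,sys.argv[1:]))
for i in range(0,len(a),4):
    t=a[i:i+4];dy=(t[3]-yw+180)%360-180
    print("jog",(R.T@(np.array(t[:3])-p)/250).round(3),"turn",round(-dy/45,3))
E
python3 st.py 517 361 450 172
```

```text
4.42 [515.5 363.  449.7] yaw 37.51 j [-0.    0.56 -0.96  1.54  0.47  1.28 -1.94] F [-0.  -0.  -0.2] 0.651 0.0
jog [-0.     0.01  -0.001] turn -2.989
```

>>> jog_arm:
  moves:
    - [[0, 0, 0, -1, 0.3], [0, 0, 0, -1, 0.3], [0, 0, 0, -1, 0.3], [0, 0, 0, -1, 0.3], [0, 0, 0, -1, 0.3], [0, 0, 0, -1, 0.3], [0, 0, 0, -1, 0.3], [0, 0, 0, -1, 0.3], [0, 0, 0, -1, 0.3], [0, 0, 0, -1, 0.3]]

```text
t: 5.25
tcp_pos: [515.0, 363.9, 449.8]
eef_rot: [[0.129, 0.992, 0.0], [0.992, -0.129, -0.0], [-0.0, 0.0, -1.0]]
wrist_force: [-0.2, -0.2, 0.6]
grip_width: 0.649
gripper_force: 0.0
```

>>> jog_arm:
  moves:
    - [[0, 0, 0, -1, 0.3], [0, 0, 0, -1, 0.3], [0, 0, 0, -1, 0.3], [0, 0, 0, -1, 0.3], [0, 0, 0, -1, 0.3], [0, 0, 0, -1, 0.3], [0, 0, 0, -1, 0.3], [0, 0, 0, -1, 0.3], [0, 0, 0, -1, 0.3], [0, 0, 0, -1, 0.3]]

```text
t: 6.08
tcp_pos: [514.9, 364.1, 449.8]
eef_rot: [[-0.61, 0.792, 0.0], [0.792, 0.61, -0.0], [-0.0, 0.0, -1.0]]
wrist_force: [1.0, -0.3, 0.0]
grip_width: 0.646
gripper_force: 0.0
```

>>> jog_arm:
  moves:
    - [[0, 0, 0, -0.99, 0.3], [0, 0, 0, -0.99, 0.3], [0, 0, 0, -0.99, 0.3], [0, 0, 0, -0.99, 0.3], [0, 0, 0, -0.99, 0.3], [0, 0, 0, -0.99, 0.3], [0, 0, 0, -0.99, 0.3], [0, 0, 0, -0.99, 0.3], [0, 0, 0, -0.99, 0.3], [0, 0, 0, -0.99, 0.3]]

```text
t: 6.92
tcp_pos: [514.8, 364.1, 449.8]
eef_rot: [[-0.991, 0.137, 0.0], [0.137, 0.991, -0.0], [-0.0, -0.0, -1.0]]
wrist_force: [0.6, -0.1, -0.6]
grip_width: 0.649
gripper_force: 0.0
```

```bash
python3 look.py w3; python3 st.py 517.3 361 370 172 517.3 361 221 172
```

```text
6.97 [514.8 364.2 449.9] yaw 172.17 [ 0.18  0.85 -1.43  1.54  0.84  1.49  0.16] [-1.4 -0.5  0.6] 0.655 0.0
6.97 [514.8 364.2 449.9] yaw 172.17 j [ 0.18  0.85 -1.43  1.54  0.84  1.49  0.16] F [-1.4 -0.5  0.6] 0.655 0.0
jog [-0.011 -0.011  0.32 ] turn 0.004
jog [-0.011 -0.011  0.916] turn 0.004
```

View pics/w3.png

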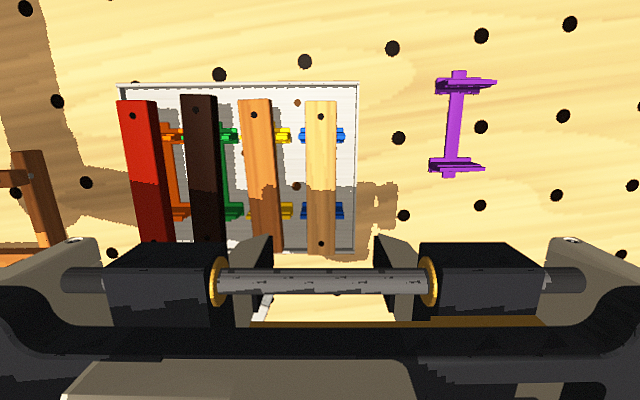

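Flipped view: maple's dots are at (320,114) and (321,243), nearly centred under the gripper. Oak's are at (254,115) and (264,247).

```bash
python3 - <<'E'
from h import *;import pickle
W=pickle.load(open("w3.pkl","rb"));V=pickle.load(open("w2.pkl","rb"))
for n,a,b,c,d in(("maple",(320,114),(321,243),(231,206),(220,69)),("oak",(254,115),(264,247),(293,208),(283,71))):
    P,Q=onz(W,a,72),onz(W,b,72);print(n,((P+Q)/2).round(1),np.linalg.norm(P-Q).round(1),np.degrees(np.arctan2(*(Q-P)[[1,0]])).round(2))
    A,ra=tri((W,a),(V,c));C,rc=tri((W,b),(V,d));print(A.round(1),C.round(1),((A+C)/2).round(1),np.round(ra+rc,1))
E
```

```text
maple [516.4 360.6  72. ] 166.7 -7.59
[434.6 372.1  71. ] [598.5 349.4  72.4] [516.5 360.7  71.7] [0.9 0.9 0.4 0.4]
oak [509.1 282.6  72. ] 171.7 -7.11
[423.3 293.   72.9] [584.4 276.8  91.6] [503.8 284.9  82.3] [0.9 0.9 1.7 1.7]
```

>>> jog_arm:
  moves:
    - [[-0.009, -0.013, 0.15, 0, 0.25], [-0.009, -0.013, 0.3, 0, 0.25], [-0.009, -0.013, 0.45, 0, 0.25], [-0.009, -0.013, 0.6, 0, 0.25], [-0.009, -0.013, 0.7, 0, 0.25], [-0.009, -0.013, 0.78, 0, 0.25], [-0.009, -0.013, 0.84, 0, 0.25], [-0.009, -0.013, 0.89, 0, 0.25], [-0.009, -0.013, 0.92, 0, 0.25], [-0.009, -0.013, 0.92, 0, 0.25]]

```text
t: 7.8
tcp_pos: [516.7, 360.5, 218.9]
eef_rot: [[-0.991, 0.135, -0.001], [0.135, 0.991, -0.001], [0.001, -0.001, -1.0]]
wrist_force: [-0.3, -0.1, 1.0]
grip_width: 0.626
gripper_force: 0.0
```

```bash
python3 st.py 516.5 360.7 220 172.2
```

```text
7.8 [516.7 360.5 218.9] yaw 172.24 j [ 0.11  1.07 -1.21  1.71  1.08  1.19  0.03] F [-0.3 -0.1  1. ] 0.626 0.0
jog [ 0.001  0.001 -0.004] turn 0.001
```

>>> jog_arm:
  moves:
    - [[0, 0, 0, 0, -0.3], [0, 0, 0, 0, -1], [0, 0, 0, 0, -1], [0, 0, 0, 0, -1], [0, 0, 0, 0, -1], [0, 0, 0, 0, -1], [0, 0, -0.02, 0, -1], [0, 0, -0.06, 0, -1], [0, 0, -0.12, 0, -1], [0, 0, -0.2, 0, -1]]

```text
t: 8.63
tcp_pos: [516.3, 360.1, 270.1]
eef_rot: [[-0.991, 0.135, -0.002], [0.135, 0.991, -0.001], [0.002, -0.002, -1.0]]
wrist_force: [0.3, -0.3, -0.7]
grip_width: 0.412
gripper_force: 30.0
```

>>> jog_arm:
  moves:
    - [[0, 0, -0.1, 0, -1], [0, 0, -0.2, 0, -1], [0, 0, -0.3, 0, -1], [0, 0, -0.4, 0, -1], [0, 0, -0.45, 0, -1], [0, 0, -0.45, 0, -1], [0, 0, -0.45, 0, -1], [0, 0, -0.45, 0, -1], [0, 0, -0.45, 0, -1], [0, 0, -0.45, 0, -1]]

```text
t: 9.47
tcp_pos: [516.5, 360.2, 380.7]
eef_rot: [[-0.991, 0.135, -0.002], [0.135, 0.991, -0.001], [0.002, -0.002, -1.0]]
wrist_force: [-0.5, 0.7, -1.9]
grip_width: 0.41
gripper_force: 30.0
```

```bash
python3 st.py 512 -111 380 173.2
```

```text
9.47 [516.5 360.2 380.7] yaw 172.26 j [ 0.17  0.91 -1.38  1.61  0.9   1.4   0.13] F [-0.5  0.7 -1.9] 0.41 30.0
jog [-0.236 -1.87   0.005] turn -0.021
```

>>> jog_arm:
  moves:
    - [[-0.01, -0.06, 0, 0, -1], [-0.03, -0.18, 0, 0, -1], [-0.05, -0.33, 0, 0, -1], [-0.07, -0.49, 0, 0, -1], [-0.085, -0.64, 0, -0.02, -1], [-0.1, -0.78, 0, -0.02, -1], [-0.11, -0.88, 0, -0.02, -1], [-0.118, -0.95, 0, -0.02, -1], [-0.118, -0.98, 0, -0.02, -1], [-0.118, -1, 0, -0.02, -1]]

```text
t: 10.3
tcp_pos: [512.2, 107.6, 381.6]
eef_rot: [[-0.993, 0.121, -0.001], [0.121, 0.993, -0.0], [0.001, -0.0, -1.0]]
wrist_force: [-0.7, 0.9, -1.5]
grip_width: 0.41
gripper_force: 30.0
```

>>> jog_arm:
  moves:
    - [[-0.01, -0.06, 0, 0, -1], [-0.03, -0.18, 0, 0, -1], [-0.05, -0.33, 0, 0, -1], [-0.07, -0.48, 0, 0, -1], [-0.085, -0.6, 0, 0, -1], [-0.1, -0.7, 0, 0, -1], [-0.11, -0.78, 0, 0, -1], [-0.118, -0.83, 0, 0, -1], [-0.118, -0.86, 0, 0, -1], [-0.118, -0.87, 0, 0, -1]]

```text
t: 11.13
tcp_pos: [515.7, -110.5, 382.1]
eef_rot: [[-0.993, 0.119, -0.0], [0.119, 0.993, 0.001], [0.0, 0.001, -1.0]]
wrist_force: [0.3, 0.4, -1.3]
grip_width: 0.407
gripper_force: 30.0
```

```bash
python3 look.py w4; python3 st.py 512 -111 380 173.2
```

```text
11.18 [ 515.6 -110.1  382.2] yaw 173.19 [ 1.18  0.82 -1.5   1.86  0.85  1.32  0.89] [-1.1 -0.9 -1.9] 0.413 29.999245405197144
11.18 [ 515.6 -110.1  382.2] yaw 173.19 j [ 1.18  0.82 -1.5   1.86  0.85  1.32  0.89] F [-1.1 -0.9 -1.9] 0.413 30.0
jog [ 0.014 -0.005  0.009] turn -0.0
```

View pics/w4.png

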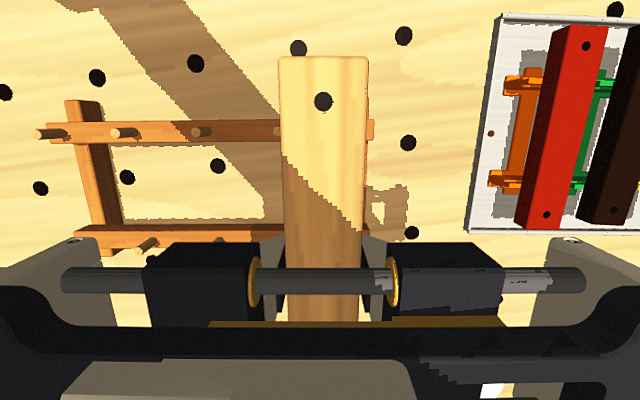

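The maple board hangs straight at (323,101–320). The near-rail dowel tops read (40,133), (117,133), (196,132) and (277,132).

```bash
cat > r.py <<'E'
import io,contextlib
with contextlib.redirect_stdout(io.StringIO()): 
    from m import *
W4=pickle.load(open("w4.pkl","rb"))
g4=(W4,[(-60,y,90) for y in(-152,-76,0,76)],np.array([(40,133),(117,133),(196,132),(277,132)],float))
P=[onz(W4,p,90) for p in g4[2]];print(np.round(P,1).tolist());print("w1",np.round([onz(W1,p,90) for p in wp],1).tolist())
R=fit([gw,g4],[500,-220,-.12])
for y in(114,38,-38,-114): print("bay",model(*R,[(0,y,60)])[0].round(1),np.degrees(R[2]).round(2))
a=tri((W1,wp[4]),(W4,g4[2][0]));b=tri((W1,wp[2]),(W4,g4[2][2]));print(a,b)
E
python3 r.py
```

```text
[[420.0, -367.4, 90.0], [429.6, -293.6, 90.0], [438.0, -219.5, 90.0], [447.3, -144.9, 90.0]]
w1 [[458.4, -70.3, 90.0], [450.4, -145.9, 90.0], [438.1, -219.5, 90.0], [430.7, -293.8, 90.0], [420.9, -370.1, 90.0], [574.5, -83.1, 90.0], [565.6, -158.0, 90.0], [557.2, -233.3, 90.0], [548.5, -309.4, 90.0], [540.0, -384.5, 90.0]]
[ 4.98122e+02 -2.26413e+02 -1.20000e-01] rms 0.94 [[-1.1, 1.4], [-1.2, 2.2], [-0.2, -0.3], [0.8, 0.8], [0.1, 0.3], [-0.6, -1.1], [-0.1, -1.0], [0.2, -0.4], [-0.3, -0.1], [-0.0, 0.4], [-2.6, 0.9], [-1.2, 0.1], [0.4, 0.5], [1.2, 0.2]]
bay [ 511.7 -113.2   60. ] -6.85
bay [ 502.7 -188.7   60. ] -6.85
bay [ 493.6 -264.1   60. ] -6.85
bay [ 484.5 -339.6   60. ] -6.85
(array([ 419.42246547, -371.49128122,   86.07935038]), [np.float64(0.3240340746714043), np.float64(0.3240340746715116)]) (array([ 438.04411536, -219.48631208,   89.97692659]), [np.float64(0.020921923997092518), np.float64(0.020921923997099114)])
```

>>> jog_arm:
  moves:
    - [[0.014, -0.013, 0.05, 0, -1], [0.014, -0.013, 0.15, 0, -1], [0.014, -0.013, 0.27, 0, -1], [0.014, -0.013, 0.38, 0, -1], [0.014, -0.013, 0.47, 0, -1], [0.014, -0.013, 0.53, 0, -1], [0.014, -0.013, 0.56, 0, -1], [0.014, -0.013, 0.575, 0, -1], [0.014, -0.013, 0.58, 0, -1], [0.014, -0.013, 0.58, 0, -1]]

```text
t: 12.02
tcp_pos: [512.1, -113.0, 238.0]
eef_rot: [[-0.993, 0.119, 0.001], [0.119, 0.993, 0.0], [-0.001, 0.0, -1.0]]
wrist_force: [0.3, 0.4, -2.3]
grip_width: 0.409
gripper_force: 30.0
```

```bash
python3 look.py s5 side; python3 st.py 511.7 -113.2 231 173.15
```

```text
12.07 [ 512.2 -113.2  238.3] yaw 173.16 [ 1.08  0.96 -1.29  1.97  1.06  1.12  0.77] [-0.4 -0.3 -0.6] 0.414 29.99932587146759
12.07 [ 512.2 -113.2  238.3] yaw 173.16 j [ 1.08  0.96 -1.29  1.97  1.06  1.12  0.77] F [-0.4 -0.3 -0.6] 0.414 30.0
jog [ 0.002 -0.     0.029] turn 0.0
```

>>> jog_arm:
  moves:
    - [[0.002, 0, 0.005, 0, -1], [0.002, 0, 0.01, 0, -1], [0.002, 0, 0.014, 0, -1], [0.002, 0, 0.017, 0, -1], [0.002, 0, 0.02, 0, -1], [0.002, 0, 0.022, 0, -1], [0.002, 0, 0.024, 0, -1], [0.002, 0, 0.026, 0, -1], [0.002, 0, 0.027, 0, -1], [0.002, 0, 0.028, 0, -1]]

```text
t: 12.9
tcp_pos: [511.3, -113.1, 232.8]
eef_rot: [[-0.993, 0.119, 0.0], [0.119, 0.993, -0.002], [-0.0, -0.002, -1.0]]
wrist_force: [-9.8, -2.1, 25.8]
grip_width: 0.412
gripper_force: 30.0
```

```bash
python3 st.py
```

```text
12.9 [ 511.3 -113.1  232.8] yaw 173.14 j [ 1.08  0.96 -1.28  1.97  1.07  1.12  0.77] F [-9.8 -2.1 25.8] 0.412 30.0
```

>>> jog_arm:
  moves:
    - [[0, 0, -0.004, 0, -1], [0, 0, -0.007, 0, -1], [0, 0, -0.007, 0, -0.1], [0, 0, -0.007, 0, 0.05], [0, 0, -0.007, 0, 0.2], [0, 0, -0.007, 0, 0.25], [0, 0, -0.007, 0, 0.25], [0, 0, -0.02, 0, 0.25], [0, 0, -0.08, 0, 0.25], [0, 0, -0.18, 0, 0.25]]

```text
t: 13.73
tcp_pos: [510.3, -113.3, 274.7]
eef_rot: [[-0.993, 0.119, -0.004], [0.119, 0.993, 0.001], [0.004, 0.001, -1.0]]
wrist_force: [0.5, 0.1, -0.1]
grip_width: 0.625
gripper_force: 0.0
```

>>> jog_arm:
  moves:
    - [[0, 0, -0.15, 0, 0.25], [0, 0, -0.3, 0, 0.25], [0, 0, -0.4, 0, 0.25], [0, 0, -0.45, 0, 0.25], [0, 0, -0.45, 0, 0.25], [0, 0, -0.45, 0, 0.25], [0, 0, -0.45, 0, 0.25], [0, 0, -0.45, 0, 0.25], [0, 0, -0.45, 0, 0.25], [0, 0, -0.45, 0, 0.25]]

```text
t: 14.57
tcp_pos: [511.0, -113.3, 386.9]
eef_rot: [[-0.993, 0.119, -0.001], [0.119, 0.993, 0.001], [0.001, 0.001, -1.0]]
wrist_force: [-0.2, -0.2, 0.4]
grip_width: 0.624
gripper_force: 0.0
```

```bash
python3 look.py w6; python3 st.py 504 285.3 360 174.8
```

```text
14.62 [ 511.  -113.3  387. ] yaw 173.17 [ 1.19  0.78 -1.48  1.87  0.81  1.3   0.92] [-0.5  0.4 -0.1] 0.624 0.0
14.62 [ 511.  -113.3  387. ] yaw 173.17 j [ 1.19  0.78 -1.48  1.87  0.81  1.3   0.92] F [-0.5  0.4 -0.1] 0.624 0.0
jog [0.217 1.58  0.109] turn -0.036
```

View pics/w6.png

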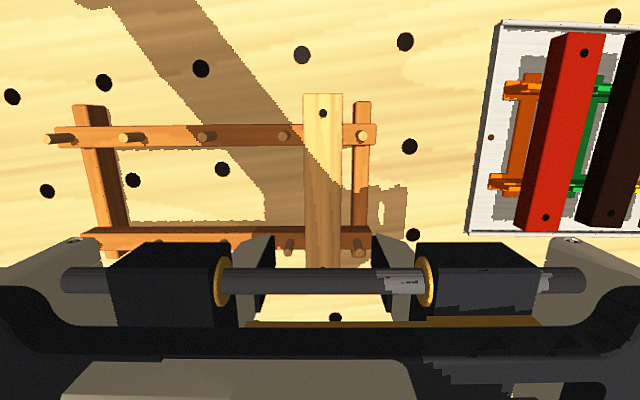

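Maple lies centred between its dowels, which read (284,136) and (361,136). Oak is next.

>>> jog_arm:
  moves:
    - [[0.11, 0.79, 0.05, -0.036, 0.25], [0.11, 0.79, 0.05, -0.036, 0.25], [0.11, 0.79, 0.05, -0.036, 0.25], [0.11, 0.79, 0.05, -0.036, 0.25], [0.11, 0.79, 0.05, -0.036, 0.25], [0.11, 0.79, 0.05, -0.036, 0.25], [0.11, 0.9, 0.05, -0.036, 0.25], [0.11, 0.9, 0.05, -0.036, 0.25], [0.11, 0.9, 0.05, -0.036, 0.25], [0.11, 0.9, 0.05, -0.036, 0.25]]

```text
t: 15.45
tcp_pos: [510.7, 113.0, 374.9]
eef_rot: [[-0.996, 0.091, -0.001], [0.091, 0.996, -0.0], [0.001, -0.001, -1.0]]
wrist_force: [0.0, -0.3, -0.2]
grip_width: 0.624
gripper_force: 0.0
```

```bash
python3 st.py 504.3 285.3 220 174.8
```

```text
15.45 [510.7 113.  374.9] yaw 174.79 j [ 0.73  0.73 -1.41  1.88  0.77  1.24  0.55] F [ 0.  -0.3 -0.2] 0.624 0.0
jog [0.088 0.684 0.619] turn -0.0
```

>>> jog_arm:
  moves:
    - [[0.088, 0.684, 0, 0, 0.25], [0.088, 0.684, 0, 0, 0.25], [0.088, 0.684, 0, 0, 0.25], [0.088, 0.684, 0, 0, 0.25], [0.088, 0.684, 0, 0, 0.25], [0.088, 0.684, 0.1, 0, 0.25], [0.088, 0.684, 0.2, 0, 0.25], [0.088, 0.684, 0.3, 0, 0.25], [0.088, 0.684, 0.4, 0, 0.25], [0.088, 0.684, 0.4, 0, 0.25]]

```text
t: 16.28
tcp_pos: [503.9, 282.4, 270.3]
eef_rot: [[-0.996, 0.093, -0.006], [0.093, 0.996, -0.005], [0.006, -0.005, -1.0]]
wrist_force: [-0.7, 0.6, -0.5]
grip_width: 0.622
gripper_force: 0.0
```

```bash
python3 look.py w7; python3 st.py 504.3 285.3 220 174.8
```

```text
16.33 [504.3 283.4 272.9] yaw 174.68 [ 0.26  0.87 -1.18  1.82  0.9   1.12  0.22] [-0.2 -0.1  0.2] 0.627 0.0
16.33 [504.3 283.4 272.9] yaw 174.68 j [ 0.26  0.87 -1.18  1.82  0.9   1.12  0.22] F [-0.2 -0.1  0.2] 0.627 0.0
jog [-0.     0.008  0.211] turn -0.003
```

View pics/w7.png

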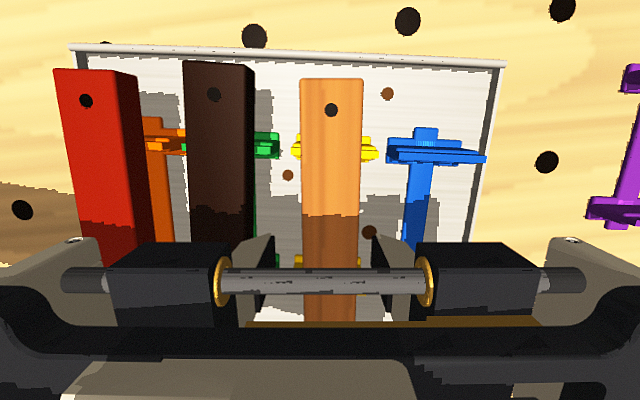

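Oak is at (331,110–320), slightly right of the gripper's centre. Walnut's dot is at (214,94) and padauk's at (86,100).

```bash
python3 - <<'E'
from h import *;import pickle
W=pickle.load(open("w7.pkl","rb"))
for p,q in(((331,110),(504.3,285.3,-5.2)),((214,94),(488.4,211.8,-9.1)),((86,100),(483.9,136.2,-8.6))):
    a=np.radians(q[2]);print(onz(W,p,72).round(1),"expected",np.round([q[0]-82*np.cos(a),q[1]-82*np.sin(a)],1))
E
```

```text
[423.5 293.6  72. ] expected [422.6 292.7]
[407.8 225.6  72. ] expected [407.4 224.8]
[403.1 147.4  72. ] expected [402.8 148.5]
```

>>> jog_arm:
  moves:
    - [[-0.001, 0.009, 0.05, 0, 0.25], [-0.001, 0.009, 0.1, 0, 0.25], [-0.001, 0.009, 0.15, 0, 0.25], [-0.001, 0.009, 0.18, 0, 0.25], [-0.001, 0.009, 0.2, 0, 0.25], [-0.001, 0.009, 0.212, 0, 0.25], [-0.001, 0.009, 0.212, 0, 0.25], [-0.001, 0.009, 0.212, 0, 0.1], [-0.001, 0.009, 0.212, 0, -0.1], [-0.001, 0.009, 0.212, 0, -1]]

```text
t: 17.17
tcp_pos: [505.0, 288.0, 222.8]
eef_rot: [[-0.996, 0.091, 0.001], [0.091, 0.996, 0.0], [-0.001, 0.0, -1.0]]
wrist_force: [0.7, -1.3, 0.3]
grip_width: 0.454
gripper_force: 1.0
```

>>> jog_arm:
  moves:
    - [[0, 0, 0, 0, -1], [0, 0, 0, 0, -1], [0, 0, 0, 0, -1], [0, 0, 0, 0, -1], [0, 0, -0.02, 0, -1], [0, 0, -0.06, 0, -1], [0, 0, -0.12, 0, -1], [0, 0, -0.2, 0, -1], [0, 0, -0.3, 0, -1], [0, 0, -0.4, 0, -1]]

```text
t: 18.0
tcp_pos: [504.5, 288.0, 324.2]
eef_rot: [[-0.996, 0.091, -0.0], [0.091, 0.996, 0.0], [0.0, 0.0, -1.0]]
wrist_force: [0.6, 0.0, -1.4]
grip_width: 0.413
gripper_force: 30.0
```

```bash
python3 st.py 502.7 -188.7 370 173.15
```

```text
18.0 [504.5 288.  324.2] yaw 174.81 j [ 0.28  0.81 -1.24  1.78  0.83  1.19  0.26] F [ 0.6  0.  -1.4] 0.413 30.0
jog [-0.165 -1.899 -0.184] turn 0.037
```

>>> jog_arm:
  moves:
    - [[0, -0.02, -0.06, 0, -1], [-0.02, -0.1, -0.12, 0, -1], [-0.04, -0.22, -0.17, 0.01, -1], [-0.06, -0.37, -0.18, 0.02, -1], [-0.07, -0.52, -0.18, 0.037, -1], [-0.085, -0.67, -0.18, 0.037, -1], [-0.09, -0.8, -0.18, 0.037, -1], [-0.09, -0.9, -0.18, 0.037, -1], [-0.09, -0.97, -0.18, 0.037, -1], [-0.09, -1, -0.18, 0.037, -1]]

```text
t: 18.83
tcp_pos: [504.2, 33.3, 367.2]
eef_rot: [[-0.992, 0.124, -0.001], [0.124, 0.992, -0.002], [0.001, -0.002, -1.0]]
wrist_force: [-0.5, -0.4, -1.9]
grip_width: 0.413
gripper_force: 30.0
```

```bash
python3 st.py 502.7 -188.7 370 173.15
```

```text
18.83 [504.2  33.3 367.2] yaw 172.85 j [ 0.91  0.72 -1.42  1.93  0.77  1.21  0.65] F [-0.5 -0.4 -1.9] 0.413 30.0
jog [-0.104 -0.882 -0.009] turn -0.007
```

>>> jog_arm:
  moves:
    - [[-0.01, -0.06, 0, 0, -1], [-0.03, -0.18, 0, 0, -1], [-0.05, -0.33, 0, 0, -1], [-0.07, -0.48, 0, 0, -1], [-0.085, -0.62, 0, -0.007, -1], [-0.095, -0.74, 0, -0.007, -1], [-0.104, -0.82, 0, -0.007, -1], [-0.104, -0.86, 0, -0.007, -1], [-0.104, -0.88, 0, -0.007, -1], [-0.104, -0.88, 0, -0.007, -1]]

```text
t: 19.67
tcp_pos: [503.8, -184.5, 367.4]
eef_rot: [[-0.993, 0.115, 0.0], [0.115, 0.993, 0.0], [-0.0, 0.0, -1.0]]
wrist_force: [-0.0, -0.0, -1.8]
grip_width: 0.411
gripper_force: 30.0
```

```bash
python3 st.py 502.7 -188.7 242 173.15
```

```text
19.67 [ 503.8 -184.5  367.4] yaw 173.41 j [ 1.28  0.8  -1.43  1.86  0.84  1.27  1.05] F [-0.  -0.  -1.8] 0.411 30.0
jog [ 0.003 -0.018  0.502] turn 0.006
```

>>> jog_arm:
  moves:
    - [[0.003, -0.017, 0.05, 0.006, -1], [0.003, -0.017, 0.15, 0.006, -1], [0.003, -0.017, 0.26, 0.006, -1], [0.003, -0.017, 0.36, 0.006, -1], [0.003, -0.017, 0.43, 0.006, -1], [0.003, -0.017, 0.47, 0.006, -1], [0.003, -0.017, 0.49, 0.006, -1], [0.003, -0.017, 0.5, 0.006, -1], [0.003, -0.017, 0.5, 0.006, -1], [0.003, -0.017, 0.5, 0.006, -1]]

```text
t: 20.5
tcp_pos: [503.2, -188.5, 243.2]
eef_rot: [[-0.993, 0.119, 0.002], [0.119, 0.993, -0.0], [-0.002, -0.0, -1.0]]
wrist_force: [-0.5, -0.2, -1.0]
grip_width: 0.41
gripper_force: 30.0
```

```bash
python3 st.py 502.7 -188.7 236 173.15
```

```text
20.5 [ 503.2 -188.5  243.2] yaw 173.18 j [ 1.19  0.93 -1.25  1.94  1.02  1.1   0.95] F [-0.5 -0.2 -1. ] 0.41 30.0
jog [ 0.002 -0.001  0.029] turn 0.001
```

>>> jog_arm:
  moves:
    - [[0.002, -0.001, 0.006, 0, -1], [0.002, -0.001, 0.012, 0, -1], [0.002, -0.001, 0.016, 0, -1], [0.002, -0.001, 0.019, 0, -1], [0.002, -0.001, 0.021, 0, -1], [0.002, -0.001, 0.023, 0, -1], [0.002, -0.001, 0.025, 0, -1], [0.002, -0.001, 0.027, 0, -1], [0.002, -0.001, 0.028, 0, -1], [0.002, -0.001, 0.028, 0, -1]]

```text
t: 21.33
tcp_pos: [502.1, -189.0, 235.2]
eef_rot: [[-0.993, 0.119, -0.0], [0.119, 0.993, 0.0], [0.0, 0.0, -1.0]]
wrist_force: [-0.2, 0.6, -2.1]
grip_width: 0.416
gripper_force: 30.0
```

>>> jog_arm:
  moves:
    - [[0, 0, 0.001, 0, -1], [0, 0, 0.002, 0, -1], [0, 0, 0.003, 0, -1], [0, 0, 0.004, 0, -1], [0, 0, 0.005, 0, -1], [0, 0, 0.006, 0, -1], [0, 0, 0.006, 0, -1], [0, 0, 0.006, 0, -1], [0, 0, 0.006, 0, -1], [0, 0, 0.006, 0, -1]]

```text
t: 22.17
tcp_pos: [502.2, -188.9, 234.6]
eef_rot: [[-0.993, 0.119, -0.0], [0.119, 0.993, -0.001], [-0.0, -0.001, -1.0]]
wrist_force: [-3.6, -0.7, 8.0]
grip_width: 0.416
gripper_force: 30.0
```

>>> jog_arm:
  moves:
    - [[0, 0, -0.001, 0, -0.1], [0, 0, -0.001, 0, 0], [0, 0, -0.001, 0, 0.1], [0, 0, -0.001, 0, 0.2], [0, 0, -0.001, 0, 0.25], [0, 0, -0.001, 0, 0.25], [0, 0, -0.02, 0, 0.25], [0, 0, -0.08, 0, 0.25], [0, 0, -0.2, 0, 0.25], [0, 0, -0.35, 0, 0.25]]

```text
t: 23.0
tcp_pos: [501.3, -188.7, 321.6]
eef_rot: [[-0.993, 0.118, -0.003], [0.118, 0.993, 0.002], [0.003, 0.001, -1.0]]
wrist_force: [-0.3, -0.0, 0.3]
grip_width: 0.624
gripper_force: 0.0
```

>>> jog_arm:
  moves:
    - [[0, 0, -0.12, 0, 0.25], [0, 0.15, -0.18, 0.06, 0.25], [0, 0.3, -0.18, 0.06, 0.25], [0, 0.45, -0.18, 0.06, 0.25], [0.04, 0.6, -0.18, 0.06, 0.25], [0.07, 0.75, -0.18, 0.06, 0.25], [0.1, 0.9, -0.18, 0.06, 0.25], [0.1, 0.95, -0.18, 0.06, 0.25], [0.1, 0.95, -0.18, 0.06, 0.25], [0.1, 0.95, -0.18, 0.06, 0.25]]

```text
t: 23.83
tcp_pos: [505.5, 50.9, 367.3]
eef_rot: [[-0.987, 0.163, 0.001], [0.163, 0.987, -0.001], [-0.001, -0.001, -1.0]]
wrist_force: [-0.1, -0.7, 0.0]
grip_width: 0.625
gripper_force: 0.0
```

```bash
python3 st.py 488.7 212.4 270 170.9
```

```text
23.83 [505.5  50.9 367.3] yaw 170.62 j [ 0.87  0.7  -1.4   1.92  0.76  1.2   0.59] F [-0.1 -0.7  0. ] 0.625 0.0
jog [0.172 0.627 0.389] turn -0.006
```

>>> jog_arm:
  moves:
    - [[0.172, 0.627, 0, -0.006, 0.25], [0.172, 0.627, 0, -0.006, 0.25], [0.172, 0.627, 0, -0.006, 0.25], [0.172, 0.627, 0, -0.006, 0.25], [0.172, 0.627, 0.1, -0.006, 0.25], [0.172, 0.627, 0.2, -0.006, 0.25], [0.172, 0.627, 0.3, -0.006, 0.25], [0.172, 0.627, 0.37, -0.006, 0.25], [0.172, 0.627, 0.38, -0.006, 0.25], [0.172, 0.627, 0.38, -0.006, 0.25]]

```text
t: 24.67
tcp_pos: [489.6, 210.0, 270.6]
eef_rot: [[-0.987, 0.163, -0.002], [0.163, 0.987, -0.001], [0.002, -0.001, -1.0]]
wrist_force: [-0.7, -0.4, 0.8]
grip_width: 0.627
gripper_force: 0.0
```

```bash
python3 look.py w8; python3 st.py 488.7 212.4 219.5 170.9
python3 - <<'E'
from h import *;import pickle
W=pickle.load(open("w8.pkl","rb"))
for q in((488.7,212.4,-9.1),(483.9,136.2,-8.6)):
    a=np.radians(q[2]);print("expect dot px",proj(W,[q[0]-82*np.cos(a),q[1]-82*np.sin(a),72]).round(1))
E
```

```text
24.72 [489.9 210.6 271.7] yaw 170.62 [ 0.41  0.8  -1.19  1.93  0.88  1.05  0.23] [0.3 0.1 0.6] 0.627 0.0
24.72 [489.9 210.6 271.7] yaw 170.62 j [ 0.41  0.8  -1.19  1.93  0.88  1.05  0.23] F [0.3 0.1 0.6] 0.627 0.0
jog [0.006 0.006 0.209] turn -0.006
expect dot px [[326.4 104.7]]
expect dot px [[199.3 118.7]]
```

View pics/w8.png

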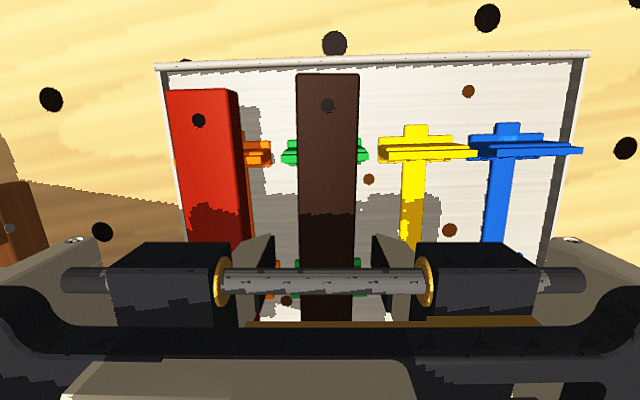

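Walnut's dot is at (327,105), as predicted, so I'll descend and grip.

>>> jog_arm:
  moves:
    - [[0.005, 0.005, 0.05, -0.006, 0.25], [0.005, 0.005, 0.1, -0.006, 0.25], [0.005, 0.005, 0.15, -0.006, 0.25], [0.005, 0.005, 0.18, -0.006, 0.25], [0.005, 0.005, 0.2, -0.006, 0.25], [0.005, 0.005, 0.212, -0.006, 0.25], [0.005, 0.005, 0.212, -0.006, 0.25], [0.005, 0.005, 0.212, -0.006, 0.1], [0.005, 0.005, 0.212, -0.006, -0.1], [0.005, 0.005, 0.212, -0.006, -1]]

```text
t: 25.55
tcp_pos: [488.4, 213.1, 218.7]
eef_rot: [[-0.988, 0.156, 0.001], [0.156, 0.988, 0.0], [-0.001, 0.0, -1.0]]
wrist_force: [0.5, -0.2, 1.0]
grip_width: 0.457
gripper_force: 0.0
```

>>> jog_arm:
  moves:
    - [[0, 0, 0, 0, -1], [0, 0, 0, 0, -1], [0, 0, 0, 0, -1], [0, 0, 0, 0, -1], [0, 0, -0.02, 0, -1], [0, 0, -0.06, 0, -1], [0, 0, -0.12, 0, -1], [0, 0, -0.2, 0, -1], [0, 0, -0.3, 0, -1], [0, 0, -0.4, 0, -1]]

```text
t: 26.38
tcp_pos: [487.8, 213.0, 320.2]
eef_rot: [[-0.988, 0.156, -0.0], [0.156, 0.988, 0.0], [0.0, 0.0, -1.0]]
wrist_force: [0.4, -0.4, -0.8]
grip_width: 0.412
gripper_force: 30.0
```

```bash
python3 st.py 493.6 -264.1 370 173.15
```

```text
26.38 [487.8 213.  320.2] yaw 171.04 j [ 0.45  0.75 -1.27  1.91  0.8   1.12  0.28] F [ 0.4 -0.4 -0.8] 0.412 30.0
jog [-0.32  -1.882 -0.2  ] turn -0.047
```

>>> jog_arm:
  moves:
    - [[0, -0.02, -0.06, 0, -1], [-0.03, -0.1, -0.12, 0, -1], [-0.06, -0.22, -0.17, -0.01, -1], [-0.09, -0.37, -0.2, -0.02, -1], [-0.11, -0.52, -0.2, -0.047, -1], [-0.13, -0.67, -0.2, -0.047, -1], [-0.15, -0.8, -0.2, -0.047, -1], [-0.16, -0.9, -0.2, -0.047, -1], [-0.165, -0.97, -0.2, -0.047, -1], [-0.165, -1, -0.2, -0.047, -1]]

```text
t: 27.22
tcp_pos: [489.6, -43.6, 368.9]
eef_rot: [[-0.992, 0.124, -0.0], [0.124, 0.992, -0.001], [0.0, -0.001, -1.0]]
wrist_force: [-0.2, -0.3, -1.2]
grip_width: 0.41
gripper_force: 30.0
```

```bash
python3 st.py 493.6 -264.1 370 173.15
```

```text
27.22 [489.6 -43.6 368.9] yaw 172.86 j [ 1.1   0.7  -1.45  1.96  0.76  1.2   0.8 ] F [-0.2 -0.3 -1.2] 0.41 30.0
jog [-0.126 -0.873 -0.003] turn -0.007
```

>>> jog_arm:
  moves:
    - [[-0.01, -0.06, 0, 0, -1], [-0.03, -0.18, 0, 0, -1], [-0.05, -0.33, 0, 0, -1], [-0.07, -0.48, 0, 0, -1], [-0.09, -0.62, 0, -0.004, -1], [-0.11, -0.74, 0, -0.004, -1], [-0.126, -0.82, 0, -0.004, -1], [-0.126, -0.87, 0, -0.004, -1], [-0.126, -0.885, 0, -0.004, -1], [-0.126, -0.885, 0, -0.004, -1]]

```text
t: 28.05
tcp_pos: [494.4, -263.4, 368.6]
eef_rot: [[-0.993, 0.117, 0.0], [0.117, 0.993, 0.001], [-0.0, 0.001, -1.0]]
wrist_force: [0.2, 0.4, -1.3]
grip_width: 0.419
gripper_force: 30.0
```

```bash
python3 st.py 493.6 -264.1 238 173.15
```

```text
28.05 [ 494.4 -263.4  368.6] yaw 173.28 j [ 1.38  0.82 -1.41  1.8   0.85  1.3   1.2 ] F [ 0.2  0.4 -1.3] 0.419 30.0
jog [ 0.003 -0.003  0.522] turn 0.003
```

>>> jog_arm:
  moves:
    - [[0.003, -0.002, 0.05, 0.003, -1], [0.003, -0.002, 0.15, 0.003, -1], [0.003, -0.002, 0.26, 0.003, -1], [0.003, -0.002, 0.37, 0.003, -1], [0.003, -0.002, 0.45, 0.003, -1], [0.003, -0.002, 0.49, 0.003, -1], [0.003, -0.002, 0.51, 0.003, -1], [0.003, -0.002, 0.52, 0.003, -1], [0.003, -0.002, 0.52, 0.003, -1], [0.003, -0.002, 0.52, 0.003, -1]]

```text
t: 28.88
tcp_pos: [494.3, -264.0, 239.3]
eef_rot: [[-0.993, 0.119, 0.002], [0.119, 0.993, -0.001], [-0.002, -0.0, -1.0]]
wrist_force: [0.4, -1.1, -0.6]
grip_width: 0.412
gripper_force: 30.0
```

```bash
python3 st.py 493.6 -264.1 231 173.15
```

```text
28.88 [ 494.3 -264.   239.3] yaw 173.18 j [ 1.3   0.95 -1.23  1.88  1.03  1.12  1.1 ] F [ 0.4 -1.1 -0.6] 0.412 30.0
jog [ 0.003 -0.001  0.033] turn 0.001
```

>>> jog_arm:
  moves:
    - [[0.002, 0, 0.006, 0, -1], [0.002, 0, 0.012, 0, -1], [0.002, 0, 0.016, 0, -1], [0.002, 0, 0.019, 0, -1], [0.002, 0, 0.022, 0, -1], [0.002, 0, 0.024, 0, -1], [0.002, 0, 0.026, 0, -1], [0.002, 0, 0.028, 0, -1], [0.002, 0, 0.029, 0, -1], [0.002, 0, 0.03, 0, -1]]

```text
t: 29.72
tcp_pos: [493.2, -264.2, 230.7]
eef_rot: [[-0.993, 0.119, 0.0], [0.119, 0.993, 0.0], [-0.0, 0.0, -1.0]]
wrist_force: [-0.2, -0.5, 0.1]
grip_width: 0.409
gripper_force: 30.0
```

>>> jog_arm:
  moves:
    - [[0, 0, 0.001, 0, -1], [0, 0, 0.002, 0, -1], [0, 0, 0.002, 0, -0.1], [0, 0, 0.002, 0, 0], [0, 0, 0.002, 0, 0.1], [0, 0, 0.002, 0, 0.25], [0, 0, 0.002, 0, 0.25], [0, 0, -0.02, 0, 0.25], [0, 0, -0.08, 0, 0.25], [0, 0, -0.2, 0, 0.25]]

```text
t: 30.55
tcp_pos: [492.0, -264.0, 279.5]
eef_rot: [[-0.993, 0.119, -0.004], [0.119, 0.993, 0.002], [0.004, 0.002, -1.0]]
wrist_force: [0.1, 0.5, -0.0]
grip_width: 0.623
gripper_force: 0.0
```

>>> jog_arm:
  moves:
    - [[0, 0, -0.15, 0, 0.25], [0, 0, -0.3, 0, 0.25], [0, 0.15, -0.35, 0.04, 0.25], [0, 0.3, -0.35, 0.04, 0.25], [0, 0.45, -0.35, 0.04, 0.25], [0.04, 0.6, -0.35, 0.04, 0.25], [0.07, 0.75, -0.35, 0.04, 0.25], [0.1, 0.85, -0.35, 0.04, 0.25], [0.1, 0.9, -0.35, 0.04, 0.25], [0.1, 0.9, -0.35, 0.04, 0.25]]

```text
t: 31.38
tcp_pos: [494.7, -33.7, 370.1]
eef_rot: [[-0.99, 0.143, 0.002], [0.143, 0.99, -0.0], [-0.002, 0.0, -1.0]]
wrist_force: [0.3, -1.0, 0.4]
grip_width: 0.623
gripper_force: 0.0
```

```bash
python3 st.py 483.9 136.2 270 171.5
```

```text
31.38 [494.7 -33.7 370.1] yaw 171.75 j [ 1.07  0.69 -1.43  1.95  0.75  1.2   0.77] F [ 0.3 -1.   0.4] 0.623 0.0
jog [0.141 0.666 0.4  ] turn 0.006
```

>>> jog_arm:
  moves:
    - [[0.141, 0.666, 0, 0.006, 0.25], [0.141, 0.666, 0, 0.006, 0.25], [0.141, 0.666, 0, 0.006, 0.25], [0.141, 0.666, 0, 0.006, 0.25], [0.141, 0.666, 0, 0.006, 0.25], [0.141, 0.666, 0.1, 0.006, 0.25], [0.141, 0.666, 0.2, 0.006, 0.25], [0.141, 0.666, 0.3, 0.006, 0.25], [0.141, 0.666, 0.36, 0.006, 0.25], [0.141, 0.666, 0.38, 0.006, 0.25]]

```text
t: 32.22
tcp_pos: [485.2, 130.6, 271.5]
eef_rot: [[-0.988, 0.156, -0.003], [0.156, 0.988, -0.001], [0.003, -0.002, -1.0]]
wrist_force: [0.1, 0.1, -0.3]
grip_width: 0.622
gripper_force: 0.0
```

```bash
python3 look.py w9; python3 st.py 483.9 136 219.5 171.5
python3 - <<'E'
from h import *;import pickle
W=pickle.load(open("w9.pkl","rb"))
q=(483.9,136.2,-8.6);a=np.radians(q[2]);e=proj(W,[q[0]-82*np.cos(a),q[1]-82*np.sin(a),72])[0];print("expect",e.round(1))
g=W["pixels"][int(e[1])-15:int(e[1])+16,int(e[0])-15:int(e[0])+16].sum(2);y,x=np.where(g<g.min()+40);print("dark centroid",x.mean()+int(e[0])-15,y.mean()+int(e[1])-15,len(x),g.min(),np.median(g))
E
```

```text
32.27 [485.3 130.8 271.9] yaw 171.03 [ 0.6   0.76 -1.21  2.01  0.86  1.02  0.37] [-0.7  0.9 -0.4] 0.627 0.0
32.27 [485.3 130.8 271.9] yaw 171.03 j [ 0.6   0.76 -1.21  2.01  0.86  1.02  0.37] F [-0.7  0.9 -0.4] 0.627 0.0
jog [0.008 0.02  0.209] turn -0.01
expect [331.7 103.6]
dark centroid 333.75 104.08333333333333 24 69 342.0
```

>>> jog_arm:
  moves:
    - [[0.007, 0.021, 0.05, -0.01, 0.25], [0.007, 0.021, 0.1, -0.01, 0.25], [0.007, 0.021, 0.15, -0.01, 0.25], [0.007, 0.021, 0.18, -0.01, 0.25], [0.007, 0.021, 0.2, -0.01, 0.25], [0.007, 0.021, 0.212, -0.01, 0.25], [0.007, 0.021, 0.212, -0.01, 0.25], [0.007, 0.021, 0.212, -0.01, 0.1], [0.007, 0.021, 0.212, -0.01, -0.1], [0.007, 0.021, 0.212, -0.01, -1]]

```text
t: 33.1
tcp_pos: [484.7, 137.6, 220.7]
eef_rot: [[-0.989, 0.147, 0.001], [0.147, 0.989, 0.0], [-0.001, 0.0, -1.0]]
wrist_force: [0.5, 0.3, 0.0]
grip_width: 0.458
gripper_force: 0.0
```

>>> jog_arm:
  moves:
    - [[0, 0, 0, 0, -1], [0, 0, 0, 0, -1], [0, 0, 0, 0, -1], [0, 0, 0, 0, -1], [0, 0, -0.02, 0, -1], [0, 0, -0.06, 0, -1], [0, 0, -0.12, 0, -1], [0, 0, -0.2, 0, -1], [0, 0, -0.3, 0, -1], [0, 0, -0.4, 0, -1]]

```text
t: 33.93
tcp_pos: [483.9, 137.6, 321.4]
eef_rot: [[-0.989, 0.147, -0.001], [0.147, 0.989, 0.0], [0.001, -0.0, -1.0]]
wrist_force: [0.4, -0.2, -1.5]
grip_width: 0.409
gripper_force: 30.0
```

```bash
python3 st.py 484.5 -339.6 370 173.15
```

```text
33.93 [483.9 137.6 321.4] yaw 171.57 j [ 0.64  0.71 -1.3   1.97  0.78  1.09  0.42] F [ 0.4 -0.2 -1.5] 0.409 30.0
jog [-0.282 -1.888 -0.194] turn -0.035
```

>>> jog_arm:
  moves:
    - [[0, -0.02, -0.06, 0, -1], [-0.03, -0.1, -0.12, 0, -1], [-0.06, -0.22, -0.17, -0.01, -1], [-0.08, -0.37, -0.2, -0.02, -1], [-0.1, -0.52, -0.2, -0.035, -1], [-0.12, -0.67, -0.2, -0.035, -1], [-0.13, -0.8, -0.2, -0.035, -1], [-0.14, -0.9, -0.2, -0.035, -1], [-0.145, -0.97, -0.2, -0.035, -1], [-0.145, -1, -0.2, -0.035, -1]]

```text
t: 34.77
tcp_pos: [483.1, -118.4, 370.2]
eef_rot: [[-0.992, 0.125, -0.001], [0.125, 0.992, -0.001], [0.001, -0.001, -1.0]]
wrist_force: [0.6, 1.2, -1.7]
grip_width: 0.412
gripper_force: 30.0
```

```bash
python3 st.py 484.5 -339.6 370 173.15
```

```text
34.77 [ 483.1 -118.4  370.2] yaw 172.84 j [ 1.24  0.71 -1.44  1.94  0.76  1.21  0.96] F [ 0.6  1.2 -1.7] 0.412 30.0
jog [-0.116 -0.877  0.002] turn -0.007
```

>>> jog_arm:
  moves:
    - [[-0.01, -0.06, 0, 0, -1], [-0.03, -0.18, 0, 0, -1], [-0.05, -0.33, 0, 0, -1], [-0.07, -0.48, 0, 0, -1], [-0.09, -0.62, 0, -0.004, -1], [-0.1, -0.74, 0, -0.004, -1], [-0.116, -0.82, 0, -0.004, -1], [-0.116, -0.87, 0, -0.004, -1], [-0.116, -0.885, 0, -0.004, -1], [-0.116, -0.885, 0, -0.004, -1]]

```text
t: 35.6
tcp_pos: [485.7, -337.7, 370.3]
eef_rot: [[-0.993, 0.117, 0.0], [0.117, 0.993, 0.001], [-0.0, 0.001, -1.0]]
wrist_force: [0.0, -0.1, -1.8]
grip_width: 0.409
gripper_force: 30.0
```

```bash
python3 st.py 484.5 -339.6 240 173.15
```

```text
35.6 [ 485.7 -337.7  370.3] yaw 173.29 j [ 1.44  0.85 -1.37  1.72  0.86  1.32  1.35] F [ 0.  -0.1 -1.8] 0.409 30.0
jog [ 0.004 -0.008  0.521] turn 0.003
```

>>> jog_arm:
  moves:
    - [[0.004, -0.007, 0.05, 0.003, -1], [0.004, -0.007, 0.15, 0.003, -1], [0.004, -0.007, 0.26, 0.003, -1], [0.004, -0.007, 0.37, 0.003, -1], [0.004, -0.007, 0.45, 0.003, -1], [0.004, -0.007, 0.49, 0.003, -1], [0.004, -0.007, 0.51, 0.003, -1], [0.004, -0.007, 0.52, 0.003, -1], [0.004, -0.007, 0.52, 0.003, -1], [0.004, -0.007, 0.52, 0.003, -1]]

```text
t: 36.43
tcp_pos: [485.2, -339.6, 241.4]
eef_rot: [[-0.993, 0.119, 0.002], [0.119, 0.993, -0.001], [-0.002, -0.001, -1.0]]
wrist_force: [-0.3, 0.8, -0.8]
grip_width: 0.413
gripper_force: 30.0
```

```bash
python3 st.py 484.5 -339.6 232.7 173.15
```

```text
36.43 [ 485.2 -339.6  241.4] yaw 173.18 j [ 1.38  0.98 -1.21  1.8   1.02  1.15  1.26] F [-0.3  0.8 -0.8] 0.413 30.0
jog [ 0.003 -0.     0.035] turn 0.001
```

>>> jog_arm:
  moves:
    - [[0.002, 0, 0.006, 0, -1], [0.002, 0, 0.012, 0, -1], [0.002, 0, 0.016, 0, -1], [0.002, 0, 0.019, 0, -1], [0.002, 0, 0.022, 0, -1], [0.002, 0, 0.024, 0, -1], [0.002, 0, 0.026, 0, -1], [0.002, 0, 0.028, 0, -1], [0.002, 0, 0.029, 0, -1], [0.002, 0, 0.03, 0, -1]]

```text
t: 37.27
tcp_pos: [484.1, -339.8, 232.7]
eef_rot: [[-0.993, 0.119, 0.0], [0.119, 0.993, 0.0], [-0.0, 0.0, -1.0]]
wrist_force: [0.2, -0.3, -0.1]
grip_width: 0.412
gripper_force: 30.0
```

>>> jog_arm:
  moves:
    - [[0, 0, 0.001, 0, -1], [0, 0, 0.002, 0, -1], [0, 0, 0.003, 0, -1], [0, 0, 0.003, 0, -0.1], [0, 0, 0.003, 0, 0.05], [0, 0, 0.003, 0, 0.25], [0, 0, 0.003, 0, 0.25], [0, 0, -0.02, 0, 0.25], [0, 0, -0.08, 0, 0.25], [0, 0, -0.2, 0, 0.25]]

```text
t: 38.1
tcp_pos: [482.9, -339.5, 281.3]
eef_rot: [[-0.993, 0.119, -0.004], [0.119, 0.993, 0.003], [0.004, 0.002, -1.0]]
wrist_force: [0.6, -0.4, 0.4]
grip_width: 0.625
gripper_force: 0.0
```

>>> jog_arm:
  moves:
    - [[0, 0, -0.15, 0, 0.25], [0, 0, -0.3, 0, 0.25], [0.1, 0.15, -0.45, 0, 0.25], [0.2, 0.3, -0.6, 0, 0.25], [0.2, 0.4, -0.7, 0, 0.25], [0.2, 0.46, -0.8, 0, 0.25], [0.2, 0.46, -0.8, 0, 0.25], [0.2, 0.46, -0.8, 0, 0.25], [0.2, 0.46, -0.8, 0, 0.25], [0.2, 0.46, -0.8, 0, 0.25]]

```text
t: 38.93
tcp_pos: [447.7, -220.7, 482.2]
eef_rot: [[-0.993, 0.121, -0.001], [0.121, 0.993, -0.001], [0.001, -0.001, -1.0]]
wrist_force: [0.1, 0.3, -0.2]
grip_width: 0.623
gripper_force: 0.0
```

```bash
python3 look.py s10 scene; python3 look.py w10; python3 - <<'E'
import cv2,numpy as np
a=cv2.resize(cv2.imread("pics/s10.png")[90:300,190:480],(400,290),interpolation=cv2.INTER_CUBIC);b=cv2.resize(cv2.imread("pics/w10.png"),(464,290),interpolation=cv2.INTER_AREA)[:, :400]
cv2.imwrite("pics/f.png",np.vstack([a,b]))
E
```

```text
38.98 [ 447.6 -221.   481.7] yaw 173.05 [ 1.54  0.53 -1.51  1.81  0.55  1.34  1.35] [-0.6 -0.1 -0.5] 0.625 0.0
39.03 [ 447.6 -221.   481.5] yaw 173.06 [ 1.54  0.53 -1.51  1.81  0.55  1.34  1.35] [ 0.2 -0.1  0.3] 0.625 0.0
```

View pics/f.png

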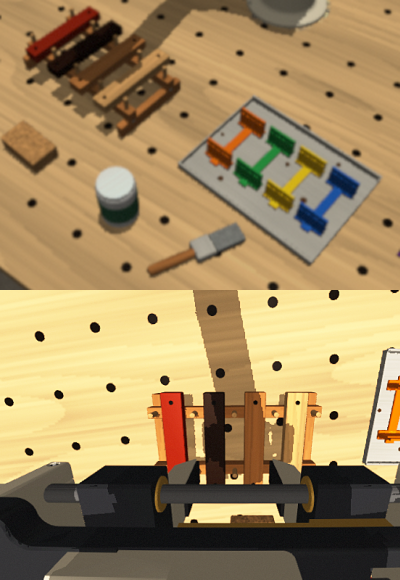

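All four boards lie flat and square, one per bay: padauk, walnut, oak, maple in the flipped view, which is maple at the left as seen from the robot. The tin, brush and block look untouched and the gripper is clear, so I'll hand the job in.

```bash
python3 -c "
from plant import sign_off;print(sign_off())"
```

```text
the job is handed in; nothing more can be done
None
```

The job is handed in at about 39 s: all four boards lie one per bay in tray order (maple, oak, walnut, padauk from the robot's left), oiled faces up and not touching; maple was pressed down hardest, peaking near 26 N.

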